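# Lock the battery cover of a photometer with a screwdriver

## Robot

A 6-joint arm with a two-finger parallel gripper is mounted at the origin on the work surface. World frame = base frame: x ahead of the robot, y to its left, z up, the work surface at z = 0. Lengths are in mm, angles in degrees, forces in N, time in s.
With the tool pointing down it reaches from about 325 to 775 mm from the base axis. Payload 5.5 kg.
Tool frame: the origin (TCP) lies midway between the tips of the shut fingers; the grasp point (between the pads) lies 19 mm behind it; z points along the fingers, y is the line along which they close (so a half turn about z gives the same grasp; the last joint's range is limited). The gripper opens to 88 mm and grips with 3 to 60 N. Pads are 20 mm wide; open, the fingers measure 115 mm over their backs; the gripper's body (75 mm by 178 mm) begins 61 mm behind the grasp point.
Start: joints at [64.017, 5.22, 70.514, -0, 104.267, -3.249], TCP at [231.887, 553.394, 222.631] pointing down, gripper open.
Joint ranges: [-164.24, 164.24], [-49.07, 125.15], [9.68, 141.18], [-86.29, 266.29], [3.28, 154.24], [-151.56, 151.56]. Speed limits (degrees/s): [147.25, 147.25, 172.46, 180, 180, 180].

## Interface

Orientations are given as a 3x3 rotation matrix whose columns are the frame's x, y, z axes.
In Python, from bench import env gives the robot as it stands.
- The arm moves only by the tool move_arm, never from a script. Its argument "increments" is a list that holds one entry, the list of rows, each a list of 7 numbers: the turn, a rotation vector about the tool's x, y, z in degrees, then the shift along the tool's x, y, z in mm, then the finger opening in mm, from 0 to 87.8. A call has 1 to 12 rows; each row is the pose to reach, as a shift and turn from the pose commanded when the call began, along the tool's axes at that moment; what a row does not reach only later rows make up. A row lasts 1/12 s, in which the tool goes at most 41.7 mm and 7.16 degrees, less where a joint would pass 70% of its speed; a pose out of reach is approached as far as the arm can. A call with a gripper value outside its range is refused whole. The fingers move at their own pace and stop on an object; "grip_force" is the grip in N (left out, the last holds). Time passes only in rows, so rows that repeat a pose let the fingers close. It gives the time, the measured TCP pose, the force, the opening and the grip force at its end, in the units of the state.
- env.state(): the state, without advancing time (a new reading comes with each control period).
- env.read_camera(name): name is "scene" or "top" or "wrist"; returns the picture (384x512x3 uint8, blue, green, red); there is no depth.
- env.camera_info(name): a dict with "fx", "fy", "cx", "cy" (pixels), "distortion" ([k1, k2, p1, p2, k3] as OpenCV has them; the pictures are not rectified), "eye" and "orientation" of the camera in the world. Camera axes: x right, y up, looking along -z (the intrinsics and any distortion apply to the point x, -y, -z); pixel columns grow to the right and rows downward; lengths in mm; the calibration is good to about 2 mm. A picture is of the moment at which its call begins: read the wrist's pose just before it. camera_info takes no time and is no camera call; for the wrist camera it gives the pose at the moment of the call.
- env.finish_job(): hands the job in; it is judged then, once.
The state is a dict: "time_s": time; "q": joint angles; "joint_velocities": joint speeds; "tau": joint torques, N m; "ee_pos": TCP position; "eef_rot": TCP orientation; "force": force on the tool from outside, world axes, zero at the start; "ft_torque": the same for the moment, N m; "finger_gap": finger opening in mm; "grasp_force": force on a finger pad.
Only numpy, scipy, OpenCV 4.12 (cv2) and the standard library are available. Lean on these libraries where they do the work, as an engineer would, in place of code of your own. Each camera call takes 0.05 s, during which the arm holds its last target. There are 200 camera calls.

## Task

The photometer's batteries have been changed: take the screwdriver from its stand, feel lightly (under about 15 N) for the slot of the battery cover's quarter-turn screw, then press it in and turn it clockwise until it locks flush, never loading it with more than about 30 N, push and twist together. Then put the screwdriver back upright in its stand, and leave the bottle, the tube rack and the battery tray where they are.

Things in the scene. Friction and masses are not known exactly. Their poses are not given: they have to be found in the camera images.
- photometer: White plastic photometer, 200 x 150 mm, lying face down on a grey mat (225 x 175 mm, 2 to 10 mm thick), both fixed. Origin: centre of its lower face, on the mat; x along the 200 mm side, z up. Its underside, uppermost, lies at z = 58 mm; rubber feet up to 64 mm at +-85, +-60 mm. Grey battery cover 88 x 80 mm, x from -77 to +11 mm, top at 60 mm, with a hole at x = -45, y = 0 that holds the screw.
- screw_hole (a point): Centre of the cover's round hole (diameter 31 mm), level with the cover's top; axes as the photometer's. The steel screw head in it (diameter 19 mm) is off centre by up to 5 mm along x and 2.5 mm along y, differently each time. A straight flat-floored slot runs right across it, 3.8 mm wide and 4.5 mm deep; unlocked, it lies 0 to 0.5 rad clockwise (from above) of the photometer's y.
- screw_press (a joint): How far the screw is pressed in, m: 0 unlocked (head 2.5 mm proud of the cover), 0.0025 locked (flush), hard stop at 0.006. A spring pushes it up with 6 N plus 1 N per mm. The unlocked screw has play; pressed in 4.5 mm or more it turns clockwise with about 0.04 N m. Between 1.2 and 1.9 rad (hard stop) from the photometer's y it comes up and locks when let go; let go sooner it stays jammed.
- screwdriver: Short flat-blade screwdriver, 138 mm long, 90 g, standing upright, blade down, loose in its stand. Origin: middle of the blade's edge (the tip); z up along the shank to the handle, x along the blade's width. Blade 12 mm wide (x) and 2.2 mm thick (y), 12 mm long; shank diameter 8 mm up to 62 mm above the tip; a square black collar 26 x 26 mm from 62 to 70 mm, then the square handle 24 x 24 mm from 70 to 134 mm, its flat sides parallel to the blade's x and y.
- handle_mid (a point): Middle of the screwdriver's handle, 102 mm above the tip on its axis: where to grip; axes as the screwdriver's.
- stand: White plastic stand fixed to the bench, 90 x 90 mm, 72 mm high: a plate 14 mm thick on two side walls, open to front and back. Origin: its centre at bench level, z up. The handle's collar rests on the plate, the blade hangs 10 mm above the bench.
- stand_hole (a point): Centre of the mouth of the stand's round hole (diameter 20 mm, right through the plate), at its top face, 72 mm above the bench.
- reagent_bottle: Bystander: amber glass jar, diameter 68 mm, 130 mm tall, loose; origin at the centre of its foot.
- tube_rack: Bystander: white rack with sample tubes, 70 x 130 mm, 60 mm tall, loose; origin at the centre of its underside.
- battery_tray: Bystander: small grey tray with two spent batteries, 80 x 90 x 18 mm, loose; origin at the centre of its underside.

How it is judged (in metres and radians):
On the way, in this order (a step that is already met when the one before it is completed fails the run):
1. the screwdriver has been lifted out of its stand (z of screwdriver in the frame of stand_hole above 0.005 m), for 0.1 s.
2. the screw is pressed in with the blade in its slot (value of joint screw_press above 0.0042 m and contact force between screwdriver and screw_press above 2 N and z of screwdriver in the frame of screw_hole below -0.005 m and horizontal distance between screwdriver and screw_hole below 0.012 m), for 0.1 s.
3. the screw has come up into its locked position (value of joint screw_press between 0.0017 and 0.0033 m), for 0.3 s.
At the end, for the whole second after the job is handed in: The screw is locked: it has come up flush by itself (pressed in 1.7 to 3.3 mm); the screwdriver stands in the hole of its stand, released, at rest, upright within 0.1 rad, its tip within 10 mm of the hole's axis and 57 mm or more below the stand's top (all of step 3 and horizontal distance between screwdriver and stand_hole below 0.01 m and z of screwdriver in the frame of stand_hole below -0.057 m and angle between screwdriver's own z axis and vertical below 0.1 rad and linear speed of screwdriver below 0.02 m/s); the robot touches nothing.
It fails at once if the screwdriver loads the screw or the case with more than 32 N (push and twist, all contacts added up), or the pressed-in screw's face with more than 18 N, the blade not being down in the slot (contact force between screwdriver and screw_press above 32 N or contact force between screwdriver and photometer above 32 N or (contact force between screwdriver and screw_press above 18 N and z of screwdriver in the frame of screw_hole above -0.0048 m and value of joint screw_press above 0.0042 m and horizontal distance between screwdriver and screw_hole below 0.02 m)).
It fails at once if the fingers turn the screw or press on the photometer (contact force between the fingers and photometer above 3 N or contact force between the fingers and screw_press above 3 N).
It fails at once if the bottle is moved by more than 30 mm (distance of reagent_bottle from where it was at the start of the episode above 0.03 m).
It fails at once if the tube rack is moved by more than 30 mm (distance of tube_rack from where it was at the start of the episode above 0.03 m).
It fails at once if the battery tray is moved by more than 30 mm (distance of battery_tray from where it was at the start of the episode above 0.03 m).
It also fails if it takes over 72 s, if anything falls off the work surface, if the arm or the gripper's body presses on something with over 40 N, if the wrist force passes 120 N, or if a joint passes its speed limit or range.

## Working session

There is one attempt and no reset: what is moved stays moved. The work goes in short steps, Python scripts to look and compute and a tool call to move; the robot and the scene stay as the last step left them, time stands still between calls to the robot, and variables do not carry over. Pictures are saved under pics/ and viewed, at most 10 in all, crops included, and the job is handed in when it is done.

Besides the shell and the picture viewer there is one more tool, called after ">>>" by a JSON object that holds its "method" and its "body". move_arm: Moves the arm, as the interface text tells. Its arguments: {"type":"object","properties":{"increments":{"type":"array"},"grip_force":{"type":"number"}},"required":["increments"]}

```bash
ls; mkdir -p pics; cat > h.py <<'E'
import numpy as np, cv2
from bench import env
def info(n):
    c=env.camera_info(n); K=np.array([[c['fx'],0,c['cx']],[0,c['fy'],c['cy']],[0,0,1.]])
    return K,np.array(c['distortion'],float),np.array(c['eye'],float),np.array(c['orientation'],float)
def ray(c,px):
    K,d,e,R=c; p=cv2.undistortPoints(np.array(px,float).reshape(-1,1,2),K,d).reshape(-1,2)
    return e,(R@np.c_[p[:,0],-p[:,1],-np.ones(len(p))].T).T
def onplane(c,px,z):
    e,r=ray(c,px); return e+r*((z-e[2])/r[:,2])[:,None]
def proj(c,P):
    K,d,e,R=c; q=(R.T@(np.array(P,float).reshape(-1,3)-e).T).T*[1,-1,-1]
    return cv2.projectPoints(q,np.zeros(3),np.zeros(3),K,d)[0].reshape(-1,2)
E
python3 - <<'E'
from h import *
s=env.state(); print({k:np.round(v,2).tolist() for k,v in s.items()})
ims=[]
for n in ['scene','top','wrist']:
    c=info(n); print(n,np.round(c[2],1),np.round(c[3],3).tolist(),c[0][0,0],c[1])
    im=env.read_camera(n); cv2.imwrite(f'pics/{n}0.png',im)
E
```

```text
pics
{'time_s': 0.0, 'q': [64.02, 5.26, 70.58, 0.0, 104.27, -3.25], 'joint_velocities': [-0.03, -0.03, 0.0, -0.11, -0.0, 0.01], 'tau': [-0.0, -44.65, -40.64, 0.07, 0.03, -0.0], 'ee_pos': [231.74, 553.12, 221.52], 'eef_rot': [[-0.92, 0.39, -0.0], [0.39, 0.92, -0.0], [0.0, -0.0, -1.0]], 'force': [-0.03, -0.58, 0.83], 'ft_torque': [-0.04, 0.05, 0.05], 'grasp_force': 0.0, 'finger_gap': 87.62}
scene [883.  276.5 563.9] [[-0.776, -0.462, 0.429], [0.631, -0.567, 0.53], [-0.001, 0.682, 0.732]] 349.82784335707817 [-0.04184979  0.          0.          0.          0.        ]
top [495.6 -89.2 949.2] [[-0.029, 0.991, -0.131], [-0.999, -0.033, -0.03], [-0.034, 0.13, 0.991]] 373.3783993555749 [-0.06941789  0.          0.          0.          0.        ]
wrist [160.3 584.  383.9] [[0.387, -0.884, -0.263], [0.922, 0.371, 0.113], [-0.002, -0.286, 0.958]] 304.11719777067833 [-0.02476871  0.          0.          0.          0.        ]
```

View pics/top0.png

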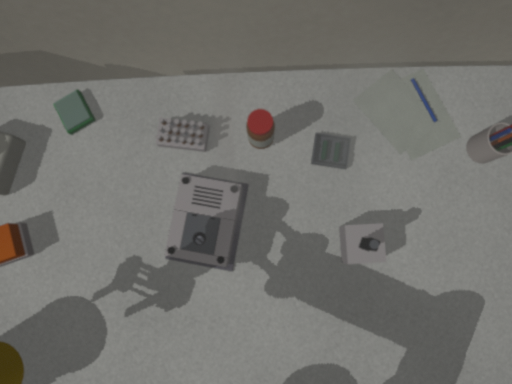

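View pics/scene0.png

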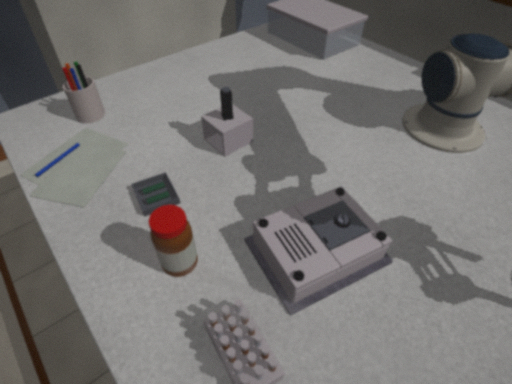

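The top view shows the stand at about (365,243) with the dark handle at (372,243). The photometer is centred at about (205,222), with its feet at (186,181), (234,188), (171,250) and (221,259), and the screw is near (200,238). The scene view shows the same layout: handle at (227,103), screw at (343,220).

```bash
python3 - <<'E'
from h import *
im=cv2.imread('pics/top0.png'); g=cv2.cvtColor(im,cv2.COLOR_BGR2GRAY)
c=info('top')
# feet
F=[]
for p in [(186,181),(234,188),(171,250),(221,259)]:
    x,y=p; w=g[y-6:y+7,x-6:x+7].astype(float); m=np.clip(100-w,0,None)*(w<80); yy,xx=np.mgrid[-6:7,-6:7]
    F.append((x+(m*xx).sum()/m.sum(),y+(m*yy).sum()/m.sum()))
P=onplane(c,F,70); print(np.round(F,1).tolist(),np.round(P,1).tolist())
print('sides',np.linalg.norm(P[0]-P[2]),np.linalg.norm(P[1]-P[3]),np.linalg.norm(P[0]-P[1]),np.linalg.norm(P[2]-P[3]))
ctr=P.mean(0); u=(P[0]-P[2]+P[1]-P[3]);u/=np.linalg.norm(u); print('ctr',ctr,'yaw',np.degrees(np.arctan2(u[1],u[0])),'hole',ctr-45*u)
# stand
roi=g[210:275,335:400]; m=(roi>135).astype(np.uint8)
cs,_=cv2.findContours(m,cv2.RETR_EXTERNAL,cv2.CHAIN_APPROX_NONE); k=max(cs,key=cv2.contourArea)
r=cv2.minAreaRect(k); b=cv2.boxPoints(r)+[335,210]; B=onplane(c,b,72); print('stand',r,np.round(b,1).tolist(),np.round(B,1).tolist(),B.mean(0))
d=(roi<50).astype(np.uint8); k=max(cv2.findContours(d,cv2.RETR_EXTERNAL,cv2.CHAIN_APPROX_NONE)[0],key=cv2.contourArea)
print('handle',cv2.boundingRect(k),cv2.minAreaRect(k))
big=cv2.resize(np.hstack([im[205:280,330:405],im[165:240+35,160:270][:75]]),None,fx=4,fy=4,interpolation=2)
cv2.imwrite('pics/c1.png',big)
E
```

```text
[[185.4, 180.0], [234.1, 188.4], [171.3, 250.0], [220.6, 259.6]] [[650.5, 101.4, 70.0], [626.0, -15.9, 70.0], [484.3, 136.1, 70.0], [459.3, 19.6, 70.0]]
sides 169.80659260607982 170.51356820676168 119.83113946902381 119.1460281436734
ctr [555.03243809  60.29359766  70.        ] yaw -11.916164252821753 hole [511.00215335  69.58520817  70.        ]
stand ((60.5, 48.0), (1.0, 0.0), 180.0) [[396.0, 258.0], [396.0, 258.0], [395.0, 258.0], [395.0, 258.0]] [[450.3, -387.7, 72.0], [450.3, -387.7, 72.0], [450.4, -385.3, 72.0], [450.4, -385.3, 72.0]] [ 450.34989765 -386.50086717   72.        ]
handle (26, 29, 10, 10) ((30.25609588623047, 33.19512176513672), (8.503228187561035, 9.386679649353027), 6.340191841125488)
```

View pics/c1.png

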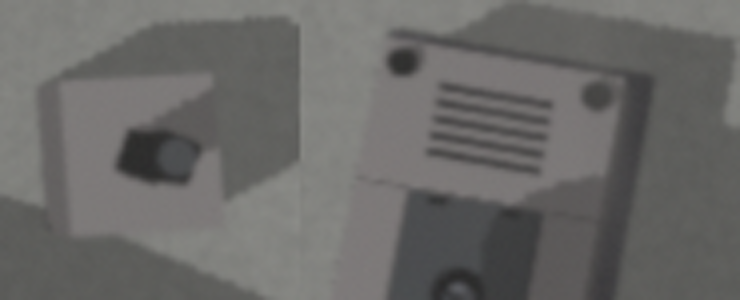

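The crop shows the stand's top plate with corners near (62,80), (212,74), (222,228) and (70,236) in the 4x crop. The handle's top end is near (178,158), and the handle is turned about 10–15°. I'll get a rough position for each, then look with the wrist camera.

```bash
python3 - <<'E'
from h import *
c=info('top')
b=np.array([(62,80),(212,74),(222,228),(70,236)])/4+[330,205]
B=onplane(c,b,72); print(B.round(1).tolist(),B.mean(0)); print(onplane(c,[(178/4+330,158/4+205)],144))
# wrist cam in the tool frame
s=env.state();R=np.array(s['eef_rot']);K,d,e,Rc=info('wrist')
print('cam in tool',R.T@(e-np.array(s['ee_pos'])),(R.T@Rc).round(3).tolist())
# goal: tcp above stand 230 high, moves in tool frame
for T in [(440,-330,240)]: print('shift',R.T@(np.array(T)-s['ee_pos']))
E
```

```text
[[530.6, -274.7, 72.0], [531.1, -362.8, 72.0], [442.1, -362.6, 72.0], [440.6, -274.2, 72.0]] [ 486.08934721 -318.56422344   72.        ]
[[ 484.15325958 -319.02708777  144.        ]]
cam in tool [  77.86935982    0.5202635  -162.25131788] [[-0.001, 0.958, 0.287], [1.0, 0.001, 0.001], [0.0, 0.287, -0.958]]
shift [-533.36591855 -734.13337127  -17.19833445]
```

>>> {"method": "move_arm", "body": {"increments": [[[0,0,0,-40,-50,-28,87],[0,0,0,-90,-110,-28,87],[0,0,0,-120,-147,-28,87],[0,0,0,-150,-184,-28,87],[0,0,0,-175,-215,-28,87],[0,0,0,-200,-246,-28,87],[0,0,0,-225,-277,-28,87],[0,0,0,-250,-307,-28,87],[0,0,0,-275,-338,-28,87],[0,0,0,-300,-369,-28,87],[0,0,0,-325,-400,-28,87],[0,0,0,-350,-430,-28,87]]]}}

```text
time_s: 1.15
ee_pos: [371.7, 75.5, 250.6]
eef_rot: [[-0.922, 0.386, 0.001], [0.386, 0.922, 0.0], [-0.001, 0.0, -1.0]]
force: [1.4, 0.2, 0.4]
finger_gap: 86.7
grasp_force: 0.0
```

>>> {"method": "move_arm", "body": {"increments": [[[0,0,0,-30,-37,0,87],[0,0,0,-60,-73,0,87],[0,0,0,-90,-110,0,87],[0,0,0,-120,-147,0,87],[0,0,0,-150,-184,0,87],[0,0,0,-175,-215,0,87],[0,0,0,-200,-245,0,87],[0,0,0,-224,-274,0,87],[0,0,0,-224,-274,0,87],[0,0,0,-224,-274,0,87],[0,0,0,-224,-274,0,87],[0,0,0,-224,-274,0,87]]]}}

```text
time_s: 2.15
ee_pos: [472.4, -261.2, 250.4]
eef_rot: [[-0.922, 0.386, -0.0], [0.386, 0.922, 0.001], [0.001, 0.001, -1.0]]
force: [0.3, 0.2, 0.8]
finger_gap: 87.0
grasp_force: 0.0
```

```bash
python3 - <<'E'
from h import *
s=env.state(); print(s['q'],s['ee_pos'],s['time_s'])
c=info('wrist'); im=env.read_camera('wrist'); cv2.imwrite('pics/w1.png',im); np.save('w1.npy',np.array(c,dtype=object),allow_pickle=True)
print(proj(c,[(485,-319,144),(485,-319,72)]))
E
```

```text
[-3.25635962e+01 -3.59958459e+00  7.65912254e+01  2.30201073e-02
  1.07052086e+02 -9.98318539e+01] [ 472.43372452 -261.21001032  250.42677709] 2.15
[[203.39546885 220.21163942]
 [213.23505369 196.66385916]]
```

View pics/w1.png

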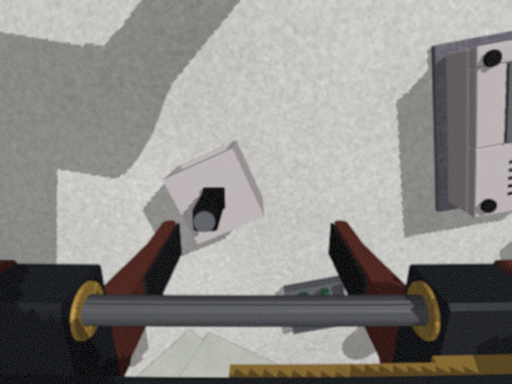

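The wrist view shows the handle's top cap near (205,220) and the collar's far edge from (202,187) to (225,189). The handle is nearly aligned with the current tool axes.

```bash
python3 - <<'E'
from h import *
im=cv2.imread('pics/w1.png'); g=cv2.cvtColor(im,cv2.COLOR_BGR2GRAY); c=np.load('w1.npy',allow_pickle=True)
m=np.zeros_like(g); m[150:240,165:265]=(g[150:240,165:265]<70); 
# plate corner by bright mask
k=max(cv2.findContours(m[:, :],cv2.RETR_EXTERNAL,cv2.CHAIN_APPROX_NONE)[0],key=cv2.contourArea)
a=cv2.approxPolyDP(k,1.8,True).reshape(-1,2); print(a.tolist())
for z in (80,144): print(z,onplane(c,a,z).round(1).tolist())
p=np.zeros_like(g); p[130:245,150:275]=(g[130:245,150:275]<70)
cv2.imwrite('pics/w1c.png',cv2.resize(im[135:245,155:275],None,fx=5,fy=5,interpolation=2))
E
```

```text
[[204, 188], [193, 209], [193, 217], [199, 211], [210, 212], [215, 219], [212, 229], [215, 229], [223, 207], [223, 188]]
80 [[469.5, -322.3, 80.0], [487.6, -345.1, 80.0], [496.6, -349.6, 80.0], [492.6, -339.7, 80.0], [498.7, -328.4, 80.0], [508.9, -326.7, 80.0], [519.2, -335.4, 80.0], [520.6, -332.1, 80.0], [498.9, -311.8, 80.0], [477.9, -302.2, 80.0]]
144 [[456.3, -304.7, 144.0], [470.9, -323.1, 144.0], [478.2, -326.7, 144.0], [474.9, -318.8, 144.0], [479.9, -309.6, 144.0], [488.1, -308.3, 144.0], [496.4, -315.3, 144.0], [497.5, -312.6, 144.0], [480.0, -296.2, 144.0], [463.1, -288.5, 144.0]]
```

View pics/w1c.png

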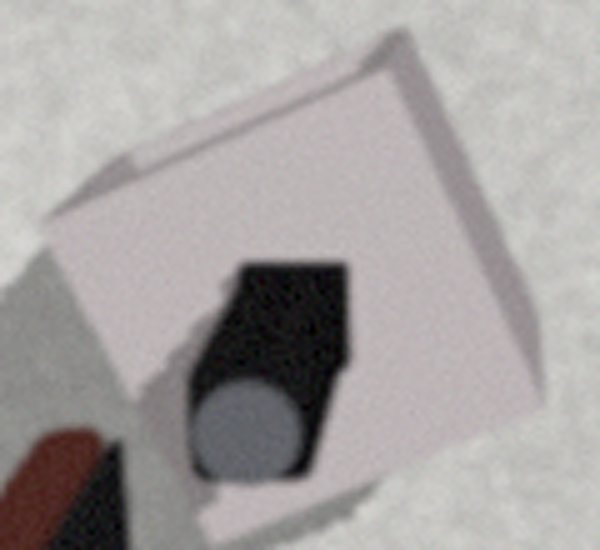

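The collar's lower near edge runs from (204,188) to (224.4,188) and the cap centre is at about (204.6,221). The stand's plate corners in the crop are (45,222), (388,68), (545,400) and (210,545).

```bash
python3 - <<'E'
from h import *
c=np.load('w1.npy',allow_pickle=True)
o=np.array([155,135]);f=lambda l:(np.array(l)/5.-.4)+o
E=onplane(c,f([(243,263),(348,263)]),72); print('edge',E.round(1).tolist(),np.linalg.norm(E[1]-E[0])); d=E[1]-E[0]; a=np.degrees(np.arctan2(d[1],d[0])); print('edge ang',a)
n=np.array([-d[1],d[0],0])/np.linalg.norm(d)
for sg in(1,-1): print('centre',E.mean(0)+sg*13*n)
print('cap',onplane(c,f([(248,430)]),148), onplane(c,f([(248,430)]),144))
B=onplane(c,f([(45,222),(388,68),(545,400),(205,550)]),72);print('stand',B.round(1).tolist(),B.mean(0))
s=env.state();R=np.array(s['eef_rot']);print('tool y ang',np.degrees(np.arctan2(R[1,1],R[0,1])),s['ee_pos'])
E
```

```text
edge [[469.9, -324.9, 72.0], [479.4, -302.3, 72.0]] 24.557092009056596
edge ang 67.22109407314393
centre [ 462.67350953 -308.54770589   72.        ]
centre [ 486.64565921 -318.61428621   72.        ]
cap [[ 484.39521809 -317.1585533   148.        ]] [[ 485.65689274 -318.46415356  144.        ]]
stand [[443.1, -363.1, 72.0], [441.2, -275.1, 72.0], [528.9, -272.8, 72.0], [533.2, -365.7, 72.0]] [ 486.62402521 -319.16192669   72.        ]
tool y ang 67.31835216727421 [ 472.52546687 -260.83943397  250.82290195]
```

>>> {"method": "move_arm", "body": {"increments": [[[0,0,0,-18,-24,0,60],[0,0,0,-35,-48,0,60],[0,0,0,-35,-48,30,60],[0,0,0,-35,-48,60,60],[0,0,0,-35,-48,85,60],[0,0,0,-35,-48,110,60],[0,0,0,-35,-48,130,60],[0,0,0,-35,-48,145,60],[0,0,0,-35,-48,155,60],[0,0,0,-35,-48,157,60],[0,0,0,-35,-48,157,50],[0,0,0,-35,-48,157,50]]], "grip_force": 55}}

```text
time_s: 3.2
ee_pos: [486.9, -319.5, 95.1]
eef_rot: [[-0.923, 0.386, 0.002], [0.386, 0.923, -0.001], [-0.002, -0.0, -1.0]]
force: [0.1, -0.3, 0.1]
finger_gap: 51.3
grasp_force: 0.0
```

>>> {"method": "move_arm", "body": {"increments": [[[0,0,0,0,0,0,35],[0,0,0,0,0,0,25],[0,0,0,0,0,0,15],[0,0,0,0,0,0,10],[0,0,0,0,0,0,10],[0,0,0,0,0,0,10],[0,0,0,0,0,0,10],[0,0,0,0,0,0,10]]], "grip_force": 55}}

```text
time_s: 3.87
ee_pos: [486.5, -319.8, 94.0]
eef_rot: [[-0.922, 0.386, 0.001], [0.386, 0.922, -0.0], [-0.001, -0.0, -1.0]]
force: [0.1, 0.5, 3.0]
finger_gap: 24.0
grasp_force: 55.0
```

>>> {"method": "move_arm", "body": {"increments": [[[0,0,0,0,0,-10,10],[0,0,0,0,0,-25,10],[0,0,0,0,0,-45,10],[0,0,0,0,0,-70,10],[0,0,0,0,0,-95,10],[0,0,0,0,0,-115,10],[0,0,0,0,0,-125,10],[0,0,0,0,0,-130,10],[0,0,0,0,0,-130,10],[0,0,0,0,0,-130,10]]]}}

```text
time_s: 4.7
ee_pos: [486.1, -319.5, 222.3]
eef_rot: [[-0.922, 0.386, -0.001], [0.386, 0.922, 0.001], [0.002, 0.0, -1.0]]
force: [0.6, -0.8, -0.1]
finger_gap: 23.9
grasp_force: 55.0
```

```bash
python3 - <<'E'
from h import *
s=env.state(); print(s['ee_pos'],s['force'],s['finger_gap'])
c=info('wrist'); im=env.read_camera('wrist'); cv2.imwrite('pics/w2.png',im)
tip=np.array(s['ee_pos'])+np.array(s['eef_rot'])@[0,0,84]; p=proj(c,[tip])[0]; print(p)
x,y=p.astype(int); y0=max(0,y-50);x0=x-60
cr=im[y0:y0+110,x0:x0+120]; print(x0,y0)
a=cv2.resize(cr,None,fx=5,fy=5,interpolation=2)
cv2.imwrite('pics/w2c.png',a)
E
```

```text
[ 486.10570807 -319.48786826  222.2934278 ] [ 0.55776448 -0.76357664 -0.14660257] 23.89155129467746
[254.25188797 193.26459298]
194 143
```

View pics/w2c.png

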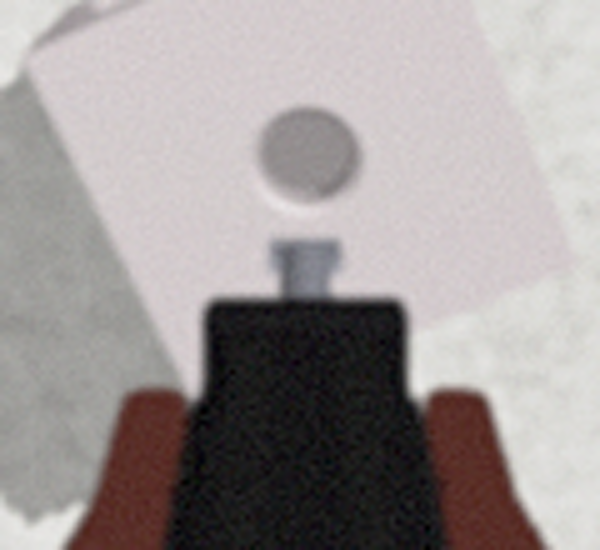

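The wrist crop shows the blade tip at about (255,191) in the full frame. The blade is broad along image x, so its width lies along tool y, currently 67° in the world. The stand hole is at about (256,174). The slot should lie at 49–78°, so the tool's heading already suits it. Next I'll move over the photometer.

>>> {"method": "move_arm", "body": {"increments": [[[0,0,0,4,10,0,10],[0,0,0,12,34,0,10],[0,0,0,24,68,0,10],[0,0,0,36,104,0,10],[0,0,0,48,140,0,10],[0,0,0,60,176,0,10],[0,0,0,73,212,0,10],[0,0,0,86,248,0,10],[0,0,0,98,284,0,10],[0,0,0,110,320,0,10],[0,0,0,120,348,0,10],[0,0,0,127,368,0,10]]]}}

```text
time_s: 5.75
ee_pos: [510.3, 72.3, 222.4]
eef_rot: [[-0.923, 0.384, -0.002], [0.384, 0.923, 0.001], [0.002, 0.0, -1.0]]
force: [0.3, 0.2, -0.4]
finger_gap: 23.9
grasp_force: 55.0
```

>>> {"method": "move_arm", "body": {"increments": [[[0,0,0,0,0,15,10],[0,0,0,0,0,30,10],[0,0,0,0,0,36,10],[0,0,0,0,0,36,10],[0,0,0,0,0,36,10],[0,0,0,0,0,36,10]]]}}

```text
time_s: 6.25
ee_pos: [511.5, 68.7, 188.3]
eef_rot: [[-0.922, 0.387, 0.001], [0.387, 0.922, 0.0], [-0.001, 0.0, -1.0]]
force: [0.6, 0.2, -0.9]
finger_gap: 23.9
grasp_force: 55.0
```

```bash
python3 - <<'E'
from h import *
s=env.state(); print(s['ee_pos'],s['force'],s['q'],s['eef_rot'])
c=info('wrist'); im=env.read_camera('wrist'); cv2.imwrite('pics/w3.png',im); np.save('w3.npy',np.array(c,dtype=object),allow_pickle=True)
x0,y0=185,100
cv2.imwrite('pics/w3c.png',cv2.resize(im[y0:y0+110,x0:x0+140],None,fx=5.5,fy=5.5,interpolation=2)[:600,:800])
E
```

```text
[511.4832863   68.68705453 188.29107543] [ 0.60305267  0.21824133 -0.88108391] [ 3.86994632e+00 -8.02860104e+00  8.70245698e+01  1.57466236e-03
  1.00960479e+02 -6.33648444e+01] [[-9.22100059e-01  3.86950783e-01  7.56569521e-04]
 [ 3.86950947e-01  9.22100297e-01  7.82224340e-05]
 [-6.67364748e-04  3.64884204e-04 -9.99999711e-01]]
```

View pics/w3c.png

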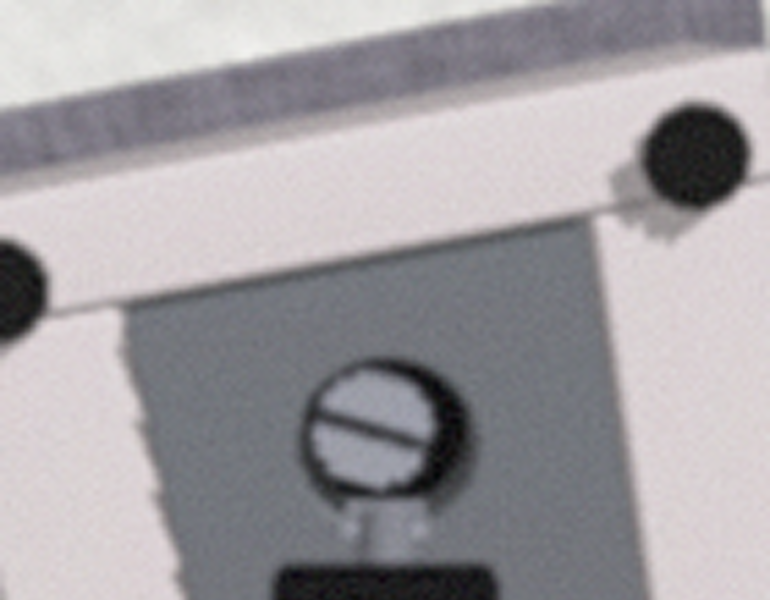

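The crop shows the screw head centred at about (375,428), which is (252.7,177.3) in the full frame. The slot runs from about (315,410) to (428,443), and the tip is near (388,497). I'll refine these numerically and check the height from the near feet.

```bash
cat > scr.py <<'E'
from h import *
def meas(im,c,s,zs=68.5,roi=(235,275,160,197),tip=None):
    x0,x1,y0,y1=roi
    f=8; g=cv2.cvtColor(im,cv2.COLOR_BGR2GRAY)[y0:y1,x0:x1]
    return cv2.resize(g,None,fx=f,fy=f,interpolation=2)
E
python3 - <<'E'
from h import *
c=np.load('w3.npy',allow_pickle=True); o=np.array([185,100]); f=lambda l:(np.array(l)+.5)/5.5-.5+o
F=f([(695,155),(-2,290)])
for z in (66,68,70,72,74):
    P=onplane(c,F,z); print(z,P.round(1).tolist(),np.linalg.norm(P[1]-P[0]))
s=env.state();R=np.array(s['eef_rot']);T=np.array(s['ee_pos'])
for z in (66.5,68.5,70.5):
    S=onplane(c,f([(315,410),(428,443),(375,428)]),z); d=S[1]-S[0]
    print(z,S.round(1).tolist(),np.linalg.norm(d),'slot ang',np.degrees(np.arctan2(d[1],d[0])),'tool off',(R.T@(S[2]-T)).round(2))
for L in (82,84,86,88):print(L,proj(c,[T+R@[0,0,L]]), f([(388,497)]))
g=cv2.cvtColor(cv2.imread('pics/w3.png'),cv2.COLOR_BGR2GRAY); print(g[166:190,238:272])
E
```

```text
66 [[484.6, 136.8, 66.0], [459.7, 18.7, 66.0]] 120.66823785050526
68 [[484.3, 136.5, 68.0], [459.6, 19.3, 68.0]] 119.81992225931754
70 [[484.0, 136.3, 70.0], [459.4, 19.9, 70.0]] 118.97160666812977
72 [[483.6, 136.0, 72.0], [459.3, 20.4, 72.0]] 118.12329107694201
74 [[483.3, 135.7, 74.0], [459.1, 21.0, 74.0]] 117.27497548575428
66.5 [[500.2, 60.5, 66.5], [513.4, 76.5, 66.5], [507.2, 68.9, 66.5]] 20.67649567527102 slot ang 50.39275931390011 tool off [  4.33  -1.54 122.07]
68.5 [[499.8, 60.8, 68.5], [512.8, 76.6, 68.5], [506.8, 69.1, 68.5]] 20.530880923771736 slot ang 50.39275931390007 tool off [  4.85  -1.52 120.07]
70.5 [[499.3, 61.1, 70.5], [512.3, 76.8, 70.5], [506.3, 69.4, 70.5]] 20.385266172272445 slot ang 50.39275931390003 tool off [  5.37  -1.51 118.07]
82 [[254.29674451 194.33443261]] [[255.13636364 189.95454545]]
84 [[254.30099381 193.61685367]] [[255.13636364 189.95454545]]
86 [[254.30518057 192.90985132]] [[255.13636364 189.95454545]]
88 [[254.30930615 192.21319399]] [[255.13636364 189.95454545]]
[[116 116 121 116 120 120 116 111 113 102  90  82  79  72  65  57  47  48
   3
[... 2606 characters left out ...]
 110  88  62  52  62  98 137 152 157 157 162 161 156 158 159 160 159
  157 161 155 137 116  84  39  24  14  18  36  50  61  69  83 101]
 [117 114 104  74  52  51  70  93 115 132 142 147 157 155 158 160 160 155
  145 154 140 110  75  45  28  21   4  29  46  63  63  68  87 106]
 [117 117 112  82  58  48  47  57  65  76  96 110 128 139 148 149 155 132
  112 112 106  75  38  17  15  20  24  48  52  62  68  80  92 109]
 [118 126 111  97  76  66  45  50  34  31  40  54  69  87 101 118 118  94
   69  61  59  36  22  22  18  28  44  59  68  69  75  89 100 114]
 [118 120 121 111  97  68  59  52  46  40  37  36  36  41  56  72  80  58
   51  40  38  31  31  41  41  47  61  72  68  77  87 103 116 116]]
```

>>> {"method": "move_arm", "body": {"increments": [[[0,0,5,1.5,-1,8,10],[0,0,10,3,-2,16,10],[0,0,15,3.3,-2.3,22,10],[0,0,16.9,3.3,-2.3,26,10],[0,0,16.9,3.3,-2.3,28,10],[0,0,16.9,3.3,-2.3,28,10],[0,0,16.9,3.3,-2.3,28,10],[0,0,16.9,3.3,-2.3,28,10]]]}}

```text
time_s: 6.97
ee_pos: [507.8, 67.9, 160.3]
eef_rot: [[-0.771, 0.637, 0.001], [0.637, 0.771, 0.0], [-0.001, 0.001, -1.0]]
force: [0.4, -0.0, 0.1]
finger_gap: 23.9
grasp_force: 55.0
```

```bash
python3 - <<'E'
from h import *
s=env.state(); print(s['ee_pos'],s['force'])
c=info('wrist'); im=env.read_camera('wrist'); cv2.imwrite('pics/w4.png',im); np.save('w4.npy',np.array(c,dtype=object),allow_pickle=True)
R=np.array(s['eef_rot']);T=np.array(s['ee_pos']); print(R[:,1],[proj(c,[T+R@[0,0,L]]).round(1).tolist() for L in (84,92)])
x0,y0=220,150
cv2.imwrite('pics/w4c.png',cv2.resize(im[y0:y0+55,x0:x0+72],None,fx=10,fy=10,interpolation=2))
E
```

```text
[507.7718874   67.91710237 160.31362039] [ 0.37914282 -0.04040404  0.07625215]
[6.37402762e-01 7.70530448e-01 7.40658450e-04] [[[254.0, 193.4]], [[254.0, 190.7]]]
```

View pics/w4c.png

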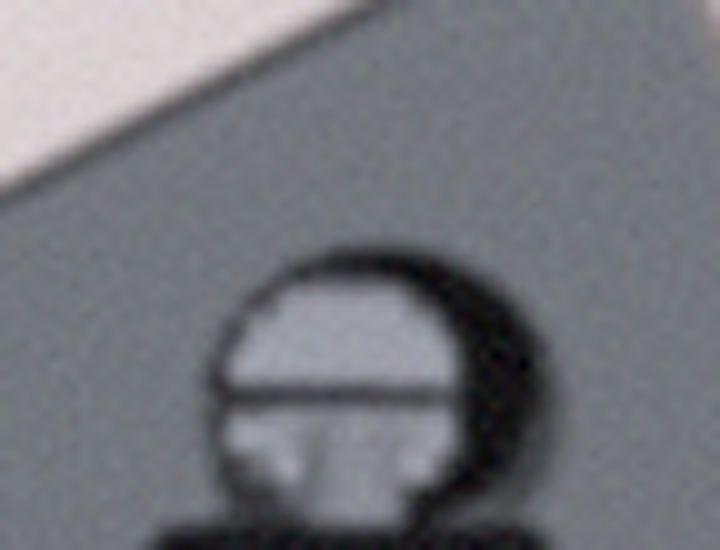

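The slot lies horizontal in the image, along the blade, at about row 189.1. It is centred near column 254.2, and the blade is centred near 254.6. I'll read the pixel profiles to see how far off the blade is across the slot.

```bash
python3 - <<'E'
from h import *
g=cv2.cvtColor(cv2.imread('pics/w4.png'),cv2.COLOR_BGR2GRAY)
print('      ',list(range(241,269)))
for r in range(176,204): print(r,' '.join('%3d'%v for v in g[r,241:269]))
g=cv2.cvtColor(cv2.imread('pics/w2.png'),cv2.COLOR_BGR2GRAY)
print('w2',list(range(245,267)))
for r in range(186,204): print(r,' '.join('%3d'%v for v in g[r,245:267]))
E
```

```text
[241, 242, 243, 244, 245, 246, 247, 248, 249, 250, 251, 252, 253, 254, 255, 256, 257, 258, 259, 260, 261, 262, 263, 264, 265, 266, 267, 268]
176 115 115 118 116 115 119 115  96  84  72  64  53  42  40  34  33  28  18  20  17  24  34  32  54  70  86 101 111
177 117 122 117 119 116 112  95  81  66  54  68  68  66  62  57  59  58  46  40  29  11  15  17  18  40  52  71  86
178 118 116 120 117 108  94  80  85  96  98 104 104 105 101  99 100  99  94  89  66  44  23  13  27  25  22  39  57
179 118 116 112 102  84  73  93 118 135 133 139 138 135 137 133 134 137 137 130 103  73  44  29  12  22  25  19  32
180 121 119 110  90  81  90 108 140 149 154 154 156 154 153 154 157 153 152 148 132 102  77  58  28  21  21  21  19
181 116 109  98  97 110 116 126 151 157 153 158 159 156 159 159 159 157 159 161 142 129 115  94  55  22  16  16  21
182 114  91  82 100 132 141 150 158 157 157 157 157 161 157 156 158 160 160 157 152 149 140 119  77  37  27  11  13
183 106  85  79 110 144 154 156 155 160 160 159 159 156 157 160 157 156 157 157 162 154 155 138 106  63  30  22  14
184  98  79  96 133 150 161 161
[... 3358 characters left out ...]
 120 129 137 132 136 130 135 148 163 181 196 205 206 206
197 204 203 192 185 161 127  99 112 120 125 130 137 136 131 137 163 180 192 203 208 205 202
198 204 207 201 197 175 131 103 113 111 127 129 134 133 132 147 177 198 202 207 202 205 205
199 210 206 210 203 179 129  99 108 117 129 132 137 136 129 151 186 204 206 207 207 211 208
200 208 205 208 203 177 127 100 110 118 123 135 139 133 130 153 183 207 210 209 206 205 206
201 191 195 190 191 165 123  97 102 113 118 123 126 127 120 136 164 187 189 189 192 191 187
202 135 142 139 135 124  90  74  78  83  87  89  91  92  88  94 111 132 140 142 134 141 135
203  72  65  68  68  61  51  39  30  40  43  51  43  47  44  50  57  67  72  70  72  69  68
```

>>> {"method": "move_arm", "body": {"increments": [[[0,0,0,-0.9,-0.5,2,10],[0,0,0,-0.9,-0.5,4,10],[0,0,0,-0.9,-0.5,6,10],[0,0,0,-0.9,-0.5,6,10],[0,0,0,-0.9,-0.5,6,10]]]}}

```text
time_s: 7.43
ee_pos: [507.7, 67.0, 153.2]
eef_rot: [[-0.77, 0.638, -0.001], [0.638, 0.77, -0.0], [0.0, -0.0, -1.0]]
force: [0.0, 0.5, -0.3]
finger_gap: 23.7
grasp_force: 55.0
```

>>> {"method": "move_arm", "body": {"increments": [[[0,0,0,0,0,0.7,10],[0,0,0,0,0,1.4,10],[0,0,0,0,0,2,10],[0,0,0,0,0,2,10],[0,0,0,0,0,2,10]]]}}

```text
time_s: 7.85
ee_pos: [507.9, 67.0, 151.6]
eef_rot: [[-0.77, 0.638, 0.0], [0.638, 0.77, 0.0], [-0.0, 0.0, -1.0]]
force: [0.2, 0.6, -1.0]
finger_gap: 23.9
grasp_force: 55.0
```

>>> {"method": "move_arm", "body": {"increments": [[[0,0,0,0,0,0.5,10],[0,0,0,0,0,1,10],[0,0,0,0,0,1,10],[0,0,0,0,0,1,10]]]}}

```text
time_s: 8.18
ee_pos: [507.8, 67.0, 150.6]
eef_rot: [[-0.77, 0.638, -0.0], [0.638, 0.77, -0.0], [0.0, -0.0, -1.0]]
force: [0.0, -0.0, -0.8]
finger_gap: 23.8
grasp_force: 55.0
```

>>> {"method": "move_arm", "body": {"increments": [[[0,0,0,0,0,0.5,10],[0,0,0,0,0,1,10],[0,0,0,0,0,1,10],[0,0,0,0,0,1,10]]]}}

```text
time_s: 8.52
ee_pos: [507.8, 67.0, 149.5]
eef_rot: [[-0.77, 0.638, -0.0], [0.638, 0.77, -0.0], [0.0, -0.0, -1.0]]
force: [-0.1, 0.3, -1.4]
finger_gap: 23.5
grasp_force: 55.0
```

>>> {"method": "move_arm", "body": {"increments": [[[0,0,0,0,0,0.5,10],[0,0,0,0,0,1,10],[0,0,0,0,0,1,10],[0,0,0,0,0,1,10]]]}}

```text
time_s: 8.85
ee_pos: [507.9, 67.0, 149.0]
eef_rot: [[-0.77, 0.638, 0.001], [0.638, 0.77, -0.0], [-0.0, 0.0, -1.0]]
force: [-0.1, 0.4, 2.5]
finger_gap: 23.3
grasp_force: 55.0
```

Contact at a tip height of about 65 mm could be the head's face or the slot floor. A small sideways wiggle across the slot will tell which.

>>> {"method": "move_arm", "body": {"increments": [[[0,0,0,0.5,0,0,10],[0,0,0,1,0,0,10],[0,0,0,1.5,0,0,10],[0,0,0,1.5,0,0,10]]]}}

```text
time_s: 9.18
ee_pos: [507.2, 67.7, 149.1]
eef_rot: [[-0.77, 0.638, 0.002], [0.638, 0.77, -0.0], [-0.002, 0.001, -1.0]]
force: [2.3, -1.2, 3.5]
finger_gap: 23.6
grasp_force: 55.0
```

>>> {"method": "move_arm", "body": {"increments": [[[0,0,0,-0.8,0,0,10],[0,0,0,-1.6,0,0,10],[0,0,0,-2.3,0,0,10],[0,0,0,-3,0,0,10],[0,0,0,-3,0,0,10]]]}}

```text
time_s: 9.6
ee_pos: [508.5, 66.8, 148.6]
eef_rot: [[-0.771, 0.637, -0.002], [0.637, 0.771, 0.002], [0.002, 0.0, -1.0]]
force: [-2.2, 1.5, 5.2]
finger_gap: 23.9
grasp_force: 55.0
```

>>> {"method": "move_arm", "body": {"increments": [[[0,0,0,-0.5,0,0,10],[0,0,0,-1,0,0,10],[0,0,0,-1,0,0,10],[0,0,0,-1,0,0,10]]]}}

```text
time_s: 9.93
ee_pos: [509.0, 66.4, 148.5]
eef_rot: [[-0.771, 0.637, -0.002], [0.637, 0.771, 0.002], [0.003, 0.0, -1.0]]
force: [-3.2, 3.0, 5.8]
finger_gap: 23.6
grasp_force: 55.0
```

>>> {"method": "move_arm", "body": {"increments": [[[0,0,0,1,0,0,10],[0,0,0,2,0,0,10],[0,0,0,2.2,0,0,10],[0,0,0,2.2,0,0,10]]]}}

```text
time_s: 10.27
ee_pos: [508.5, 66.8, 149.0]
eef_rot: [[-0.77, 0.638, 0.001], [0.638, 0.77, -0.0], [-0.001, 0.001, -1.0]]
force: [0.5, -0.5, 5.2]
finger_gap: 23.8
grasp_force: 55.0
```

```bash
python3 - <<'E'
from h import *
s=env.state(); print(s['ee_pos'],s['force'],s['ft_torque'])
im=env.read_camera('wrist'); cv2.imwrite('pics/w5.png',im)
x0,y0=220,160
cv2.imwrite('pics/w5c.png',cv2.resize(im[y0:y0+55,x0:x0+72],None,fx=10,fy=10,interpolation=2))
E
```

```text
[508.46502225  66.7550763  148.98185862] [ 0.48889231 -0.52217996  5.20967339] [-0.1977248  -0.23833374 -0.00816206]
```

View pics/w5c.png

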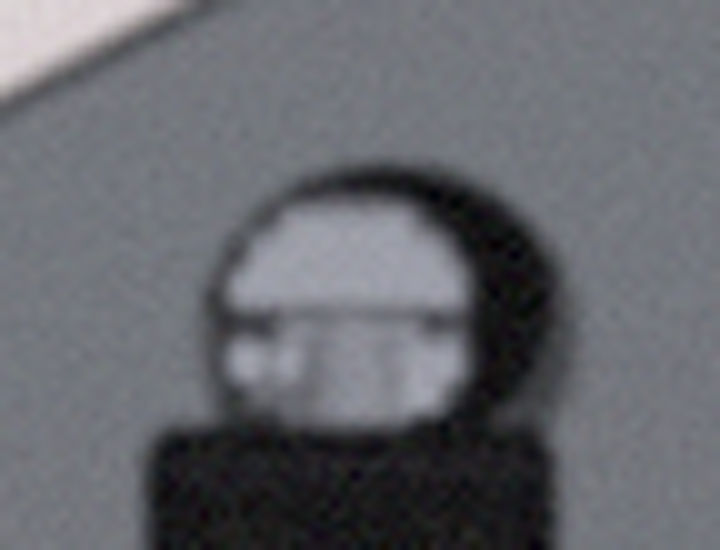

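The blade sits in the slot. It cuts the dark slot band between crop x≈270 and 420, and its tip is hidden about 1.5 rows below the rim, which matches the 4.5 mm depth. Now I'll press.

>>> {"method": "move_arm", "body": {"increments": [[[0,0,0,0,0,1,10],[0,0,0,0,0,2,10],[0,0,0,0,0,3,10],[0,0,0,0,0,3,10],[0,0,0,0,0,3,10]]]}}

```text
time_s: 10.73
ee_pos: [508.5, 66.7, 146.4]
eef_rot: [[-0.77, 0.638, 0.001], [0.638, 0.77, -0.0], [-0.001, 0.001, -1.0]]
force: [-0.5, -1.2, 6.9]
finger_gap: 24.0
grasp_force: 55.0
```

>>> {"method": "move_arm", "body": {"increments": [[[0,0,0,0,0,1,10],[0,0,0,0,0,2,10],[0,0,0,0,0,2,10],[0,0,0,0,0,2,10],[0,0,0,0,0,2,10]]]}}

```text
time_s: 11.15
ee_pos: [508.5, 66.8, 144.8]
eef_rot: [[-0.77, 0.638, 0.002], [0.638, 0.77, 0.0], [-0.001, 0.001, -1.0]]
force: [-0.4, -1.7, 8.1]
finger_gap: 23.8
grasp_force: 55.0
```

>>> {"method": "move_arm", "body": {"increments": [[[0,0,0,0,0,0.6,10],[0,0,0,0,0,1.2,10],[0,0,0,0,0,1.2,10],[0,0,0,0,0,1.2,10],[0,0,0,0,0,1.2,10]]]}}

```text
time_s: 11.57
ee_pos: [508.5, 66.7, 143.8]
eef_rot: [[-0.77, 0.638, 0.002], [0.638, 0.77, -0.0], [-0.002, 0.001, -1.0]]
force: [-0.5, -1.2, 9.5]
finger_gap: 23.8
grasp_force: 55.0
```

>>> {"method": "move_arm", "body": {"increments": [[[0,0,0,0,0,0.5,10],[0,0,0,0,0,0.5,10],[0,0,4,0,0,0.5,10],[0,0,8,0,0,0.5,10],[0,0,12,0,0,0.5,10],[0,0,12,0,0,0.5,10],[0,0,12,0,0,0.5,10]]]}}

```text
time_s: 12.15
ee_pos: [508.1, 67.0, 143.3]
eef_rot: [[-0.621, 0.784, 0.001], [0.784, 0.621, 0.001], [-0.0, 0.001, -1.0]]
force: [-2.0, 0.9, 9.5]
finger_gap: 23.8
grasp_force: 55.0
```

```bash
python3 -c "
from h import *
s=env.state();print(s['force'],s['ft_torque'],s['ee_pos'])"
```

```text
[-2.0129823   0.94014941  9.52109223] [-0.02517027  0.6050204   0.05730569] [508.08047268  67.03924412 143.27217029]
```

>>> {"method": "move_arm", "body": {"increments": [[[0,0,4,0,0,0.3,10],[0,0,8,0,0,0.3,10],[0,0,8,0,0,0.3,10],[0,0,8,0,0,0.3,10]]]}}

```text
time_s: 12.48
ee_pos: [507.9, 66.9, 143.0]
eef_rot: [[-0.505, 0.863, 0.0], [0.863, 0.505, 0.0], [-0.0, 0.0, -1.0]]
force: [-4.3, -0.8, 11.0]
finger_gap: 24.4
grasp_force: 55.0
```

```bash
python3 -c "
from h import *
s=env.state();print(s['force'],s['ft_torque'],s['ee_pos'],s['eef_rot'])"
```

```text
[-4.3216805  -0.8147255  11.02513635] [-0.22493938  0.67616485 -0.01167443] [507.90061158  66.85151341 142.95213953] [[-5.05304033e-01  8.62941320e-01  3.35582891e-04]
 [ 8.62941383e-01  5.05304022e-01  1.23251588e-04]
 [-6.32124968e-05  3.51867889e-04 -9.99999936e-01]]
```

```bash
python3 - <<'E'
from h import *
im=env.read_camera('wrist'); cv2.imwrite('pics/w6.png',im)
g=cv2.cvtColor(im,cv2.COLOR_BGR2GRAY)
print('      ',list(range(240,270)))
for r in range(178,204): print(r,' '.join('%3d'%v for v in g[r,240:270]))
E
```

```text
[240, 241, 242, 243, 244, 245, 246, 247, 248, 249, 250, 251, 252, 253, 254, 255, 256, 257, 258, 259, 260, 261, 262, 263, 264, 265, 266, 267, 268, 269]
178 121 123 121 124 123 121 127 120 122 119 111  98  80  72  61  59  43  40  38  41  44  52  55  62  73  92  98 104 116 121
179 123 122 124 122 123 123 123 115 109 100  81  71  52  39  35  37  31  27  23  21  21  24  28  33  39  49  63  72  92 108
180 119 121 121 127 124 120 114 100  82  70  59  54  49  50  57  58  55  55  46  34  20  24   5  26  22  16  37  37  57  78
181 126 122 120 121 120 109  98  75  65  60  65  67  72  73  82  92 105 103  88  62  44  28  29  19  25  17  17  20  28  51
182 119 122 122 116 108  96  89  79  72  80  92  92 112 111 121 137 149 142 124  88  74  54  46  31  19  18  19  18  23  27
183 124 126 119 106  90  89 102 111 112 122 124 129 144 152 150 159 163 164 146 120 113 108  81  50  26  13  20  22  17  28
184 121 122 115  95  82  98 130 148 154 148 157 156 165 162 170 164 166 162 163 150 146 140 119  87  56  36  25  21  24  16
185 124 117  99  84  85 120 150 162 160 163 164 164 164 162 166 163 163 165 164 1
[... 1574 characters left out ...]
 126 130 139 149 146 146 141 134 127 122 123 137 155 161 142  96  50  29  30  30
199  96  75  93 133 152 166 157 133 113 111 119 127 140 138 150 146 138 136 130 118 115 124 138 149 132  89  41  24  29  31
200  99  84  88 108 125 146 148 130 116 114 123 133 142 146 145 147 142 136 129 117 115 120 116 102  84  53  33  26  26  33
201  99  81  73  70  89 115 119 106 104 106 116 125 132 136 135 136 133 125 121 114 115 119  96  61  33  21  29  30  28  22
202  75  64  51  39  55  68  77  77  84  78  78  93  91 100  98 101  98  98  89  80  84  89  74  37  29  22  19  26  30  20
203  37  26  26  32  29  38  41  37  48  47  50  48  50  52  54  52  51  52  41  38  44  54  39  33  20  28  20  30  25  30
```

>>> {"method": "move_arm", "body": {"increments": [[[0,0,0,0.3,-0.6,0,10],[0,0,5,0.3,-0.6,0,10],[0,0,10,0.3,-0.6,0,10],[0,0,15,0.3,-0.6,0,10],[0,0,15,0.3,-0.6,0,10],[0,0,15,0.3,-0.6,0,10]]]}}

```text
time_s: 13.03
ee_pos: [507.3, 66.6, 143.0]
eef_rot: [[-0.264, 0.964, 0.001], [0.964, 0.264, -0.0], [-0.001, 0.0, -1.0]]
force: [-3.3, -1.6, 11.0]
finger_gap: 23.9
grasp_force: 55.0
```

```bash
cat > lag.py <<'E'
from h import *
s=env.state();print(s['force'].round(1) if hasattr(s['force'],'round') else s['force'],s['ft_torque'],s['ee_pos'])
g=cv2.cvtColor(env.read_camera('wrist'),cv2.COLOR_BGR2GRAY)
print('      ',list(range(240,270)))
for r in range(186,200): print(r,' '.join('%3d'%v for v in g[r,240:270]))
E
python3 lag.py
```

```text
[-3.3 -1.6 11. ] [-0.40617256  0.65082426  0.04249224] [507.34997912  66.56634317 142.98868983]
       [240, 241, 242, 243, 244, 245, 246, 247, 248, 249, 250, 251, 252, 253, 254, 255, 256, 257, 258, 259, 260, 261, 262, 263, 264, 265, 266, 267, 268, 269]
186 118  94  72  81 106 134 157 167 166 162 166 169 163 166 167 167 165 163 165 163 168 162 153 142 114  66  30  22  16  20
187 110  86  84 114 141 159 160 169 163 162 165 169 167 165 161 163 168 165 165 166 163 167 161 162 130  83  37  16  27  27
188 105  80 106 139 158 164 167 166 167 164 164 167 162 164 163 167 168 162 166 168 164 172 168 166 144 101  48  25  11  22
189 100  92 114 148 168 162 168 167 162 166 172 165 166 164 165 167 165 168 161 159 157 157 153 156 136  97  53  21  19  17
190  93 106 135 161 165 166 165 166 162 163 163 167 165 165 160 160 153 150 148 139 125 120 116 105  99  76  45  30  22  12
191  91 117 150 167 168 167 163 161 162 163 164 160 160 155 155 151 140 126 121 119 112 103  84  74  66  57  46  33  25  30
192  87 108 142 153 157 154 144 143 150 155 156 152 150 150 151 141 135 125 123 131 128 125 110  94  9
[... 189 characters left out ...]
 140 143 143 151 144 146 136 128 120 126 142 145 150 153 154 146 101  50  36  27
195  80  62  63  61  67  69  85 122 154 157 142 141 142 145 148 140 139 129 119 128 146 157 151 159 165 153 102  55  30  29
196  86  63  71  86 107 102 117 148 166 161 147 138 142 149 141 140 138 131 112 125 148 158 149 156 160 144  95  55  33  20
197  91  70  90 127 143 147 152 165 165 156 143 141 146 146 147 148 139 128 120 121 137 141 142 149 146 115  69  35  26  21
198  95  74  95 143 167 163 166 163 163 142 129 140 145 145 143 145 135 129 114 110 117 127 136 149 140  97  45  21  23  25
199 101  81  97 138 162 165 168 165 158 137 133 136 147 147 146 139 139 131 118 107 110 115 121 136 131  93  43  24  28  32
```

The slot lags the blade by a steady 10° or so, so the screw is turning with it. I'll continue.

>>> {"method": "move_arm", "body": {"increments": [[[0,0,5,-0.1,-0.5,0,10],[0,0,10,-0.1,-0.5,0,10],[0,0,15,-0.1,-0.5,0,10],[0,0,20,-0.1,-0.5,0,10],[0,0,20,-0.1,-0.5,0,10],[0,0,20,-0.1,-0.5,0,10]]]}}

```text
time_s: 13.58
ee_pos: [506.7, 66.3, 142.9]
eef_rot: [[0.081, 0.997, 0.0], [0.997, -0.081, -0.0], [-0.0, 0.0, -1.0]]
force: [-2.9, -1.0, 10.5]
finger_gap: 23.4
grasp_force: 55.0
```

```bash
python3 lag.py
```

```text
[-2.9 -1.  10.5] [-0.41926714  0.82385577  0.02550969] [506.74032219  66.27646841 142.92755085]
       [240, 241, 242, 243, 244, 245, 246, 247, 248, 249, 250, 251, 252, 253, 254, 255, 256, 257, 258, 259, 260, 261, 262, 263, 264, 265, 266, 267, 268, 269]
186  95  61  54  71  97 124 162 170 170 169 168 175 168 170 173 170 168 169 169 171 167 165 157 143 103  60  27  26  15  28
187  95  68  70 107 125 140 154 166 170 167 168 173 168 172 171 172 170 173 169 171 169 170 168 158 123  77  41  28  23  32
188  88  76 100 145 156 159 168 175 170 170 165 170 171 168 172 171 171 167 170 169 166 169 174 163 138  85  42  33  29  22
189  76  80 122 157 168 169 171 172 174 168 173 172 171 167 166 170 169 168 170 170 164 160 164 155 125  88  48  27  30  29
190  81 104 140 162 172 174 171 171 169 169 173 167 169 168 169 166 163 159 154 147 144 129 125 110  99  64  42  20  26  31
191  78 116 154 169 172 170 172 164 167 170 164 166 164 164 158 153 148 131 129 124 115 107  92  80  70  55  34  23  17  15
192  80 115 155 166 167 157 157 154 155 157 154 159 150 150 149 141 127 119 117 124 124 123 109  94  9
[... 189 characters left out ...]
 142 144 151 148 146 137 130 117 109 118 134 143 137 130 144 138  92  46  27  25
195  72  64  60  69  62  71  81 122 149 162 151 142 147 148 147 136 127 114 103 118 143 157 141 138 156 145 104  44  18  17
196  76  60  74  90  97 102 121 140 167 169 155 147 151 147 143 134 126 117 106 119 142 151 140 134 150 143 100  50  21  14
197  84  67  88 122 139 149 152 163 171 171 157 146 146 148 142 140 131 113 106 108 129 133 132 123 116 103  67  30  23  23
198  91  76  98 148 166 170 167 165 167 165 150 145 149 145 139 140 130 115 104  95 105 119 121 118 100  71  36  20  17  23
199  93  79 100 146 169 171 172 170 170 161 150 146 149 146 144 141 132 118 101 101 107 118 112 108  96  67  33  19  13  25
```

>>> {"method": "move_arm", "body": {"increments": [[[0,0,5,0,-0.3,0,10],[0,0,10,0,-0.3,0,10],[0,0,16,0,-0.3,0,10],[0,0,16,0,-0.3,0,10],[0,0,16,0,-0.3,0,10]]]}}

```text
time_s: 14.05
ee_pos: [506.2, 66.2, 142.8]
eef_rot: [[0.353, 0.936, -0.001], [0.936, -0.353, -0.001], [-0.001, -0.0, -1.0]]
force: [-4.0, -1.5, 11.1]
finger_gap: 23.8
grasp_force: 55.0
```

```bash
python3 lag.py
```

```text
[-4.  -1.5 11.1] [-0.52872386  0.98805333  0.01202636] [506.18684663  66.22321452 142.82083147]
       [240, 241, 242, 243, 244, 245, 246, 247, 248, 249, 250, 251, 252, 253, 254, 255, 256, 257, 258, 259, 260, 261, 262, 263, 264, 265, 266, 267, 268, 269]
186  68  42  50  76 112 145 167 174 178 175 178 175 174 174 173 175 175 174 175 176 174 172 154 136 100  54  32  24  33  24
187  61  51  79 115 146 163 173 174 178 175 175 180 176 175 181 171 172 175 175 173 177 173 174 161 126  80  34  30  27  25
188  63  57  96 139 161 172 177 181 176 173 177 174 175 173 175 173 176 178 173 175 176 174 175 167 142  90  38  23  27  32
189  63  63  95 136 163 175 172 176 180 175 175 176 172 176 177 174 176 176 174 175 172 171 164 156 132  90  43  25  28  22
190  66  84 115 142 170 177 179 181 174 176 178 176 173 172 171 166 162 161 159 158 146 137 128 120  97  68  41  27  21  28
191  80 118 150 166 172 174 176 176 178 176 174 169 167 160 157 150 150 135 136 130 117 108  93  78  72  58  38  31  23  26
192  82 123 159 172 165 166 162 157 162 158 158 153 154 149 145 134 121 117 111 113 118 111  94  79  8
[... 189 characters left out ...]
 146 149 140 144 135 129 116 104  95 104 125 127 119 117 119 111  80  38  15  22
195  65  59  64  70  69  74  97 127 158 160 156 148 148 143 138 129 115 101  97 111 130 137 125 120 128 118  82  33  16  26
196  76  62  76  87 100 110 126 156 173 176 163 150 146 139 137 130 118  98  90 102 126 131 127 124 121 106  72  39  26  19
197  74  73  86 130 139 145 153 171 176 171 158 148 151 148 138 127 116 103  88  97 110 126 125 120 111  85  57  28  22  27
198  82  72 103 150 169 172 175 175 174 169 157 149 148 144 141 126 119 104  92  98 111 121 125 118  98  69  36  23  23  35
199  95  72 103 147 171 177 174 175 173 167 154 148 145 146 135 130 118 103  94  94 111 126 117 117  96  63  30  28  27  48
```

>>> {"method": "move_arm", "body": {"increments": [[[0,0,-3,-0.4,-0.5,0,10],[0,0,-6,-0.4,-0.5,0,10],[0,0,-6,-0.4,-0.5,-2,10],[0,0,-6,-0.4,-0.5,-4,10],[0,0,-6,-0.4,-0.5,-6,10],[0,0,-6,-0.4,-0.5,-8,10],[0,0,-6,-0.4,-0.5,-12,10],[0,0,-6,-0.4,-0.5,-20,10],[0,0,-6,-0.4,-0.5,-32,10],[0,0,-6,-0.4,-0.5,-45,10],[0,0,-6,-0.4,-0.5,-45,10],[0,0,-6,-0.4,-0.5,-45,10]]]}}

```text
time_s: 15.1
ee_pos: [506.8, 66.5, 188.4]
eef_rot: [[0.253, 0.968, 0.003], [0.968, -0.253, 0.0], [0.001, 0.003, -1.0]]
force: [0.2, -0.0, -1.4]
finger_gap: 23.8
grasp_force: 55.0
```

```bash
python3 - <<'E'
from h import *
s=env.state();print(s['force'],s['ee_pos'],s['finger_gap'],s['q'])
im=env.read_camera('wrist'); cv2.imwrite('pics/w7.png',im)
cv2.imwrite('pics/w7c.png',cv2.resize(im[120:220,185:325],None,fx=5.5,fy=5.5,interpolation=2))
E
```

```text
[ 0.16206855 -0.04746225 -1.37203154] [506.79557365  66.46385346 188.38187117] 23.80217099318488 [ 3.65657935e+00 -8.91880557e+00  8.78195037e+01  1.19196611e-03
  1.00925273e+02  1.82897653e+01]
```

View pics/w7c.png

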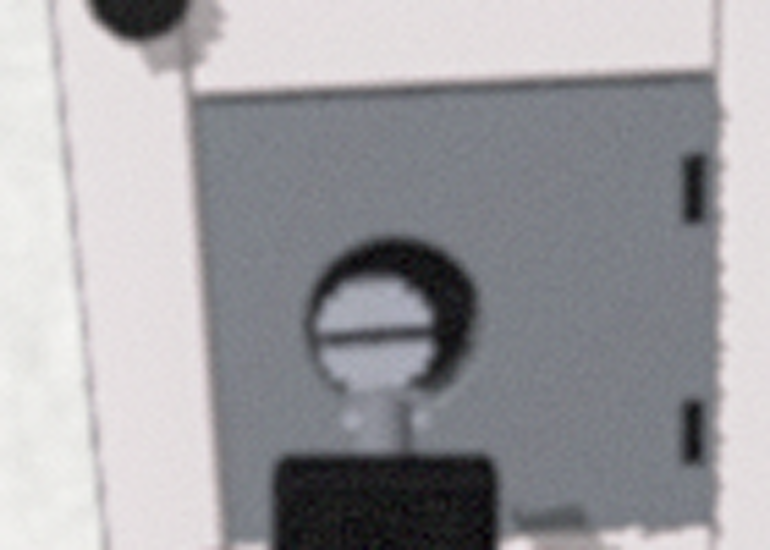

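The slot now lies along the photometer's long side, about 1.55 rad from its y. The head sits in the hole and the blade is clear of it, near crop (385,400). Next I'll work out the stand hole and the move back.

```bash
python3 - <<'E'
from h import *
c3=list(np.load('w3.npy',allow_pickle=True)); T3=np.array([511.48,68.69,188.29]); T2=np.array([486.1,-319.5,222.3])
c=[c3[0],c3[1],c3[2]+T2-T3,c3[3]]
print('hole',onplane(c,[(255.3,174.0)],72),'tip',onplane(c,[(254.6,191.7)],222.3-84))
s=env.state();R=np.array(s['eef_rot']);T=np.array(s['ee_pos'])
print(R.T@(np.array([486.3,-319.6,188.4])-T))
E
```

```text
hole [[ 486.24410629 -318.39980449   72.        ]] tip [[ 485.00856642 -318.66897264  138.3       ]]
[-378.59234018   78.10583592   -1.20175034]
```

>>> {"method": "move_arm", "body": {"increments": [[[0,0,0,-10,2,-10,10],[0,0,0,-36,7.5,-15,10],[0,0,0,-72,15,-15,10],[0,0,0,-108,22.4,-15,10],[0,0,0,-144,30,-15,10],[0,0,0,-180,37.4,-15,10],[0,0,0,-216,45,-15,10],[0,0,0,-252,52.3,-15,10],[0,0,0,-288,60,-15,10],[0,0,0,-324,67.2,-15,10],[0,0,0,-356,74,-15,10],[0,0,0,-378.2,78.5,-15,10]]]}}

```text
time_s: 16.15
ee_pos: [485.0, -322.9, 201.2]
eef_rot: [[0.255, 0.967, -0.001], [0.967, -0.255, -0.0], [-0.001, -0.001, -1.0]]
force: [1.1, 0.2, -1.5]
finger_gap: 23.9
grasp_force: 55.0
```

>>> {"method": "move_arm", "body": {"increments": [[[0,0,0,0,0,10,10],[0,0,0,0,0,25,10],[0,0,0,0,0,35,10],[0,0,0,0,0,38,10],[0,0,0,0,0,38,10],[0,0,0,0,0,38,10]]]}}

```text
time_s: 16.65
ee_pos: [486.5, -318.8, 163.8]
eef_rot: [[0.252, 0.968, -0.0], [0.968, -0.252, 0.0], [0.0, -0.0, -1.0]]
force: [0.4, 1.0, -1.3]
finger_gap: 24.0
grasp_force: 55.0
```

```bash
python3 - <<'E'
from h import *
s=env.state();R=np.array(s['eef_rot']);T=np.array(s['ee_pos']);print(s['force'],T,R.round(3).tolist())
c=info('wrist')
im=env.read_camera('wrist'); cv2.imwrite('pics/w8.png',im); g=cv2.cvtColor(im,cv2.COLOR_BGR2GRAY)
print(proj(c,[T+R@[0,0,84],[487,-319.2,72]]))
print('      ',list(range(236,274,1)))
for r in range(166,206): print(r,' '.join('%3d'%v for v in g[r,236:274]))
E
```

```text
[ 0.42984658  1.01591677 -1.29862358] [ 486.48759143 -318.80778265  163.84895911] [[0.252, 0.968, -0.0], [0.968, -0.252, 0.0], [0.0, -0.0, -1.0]]
[[253.62247161 194.5779521 ]
 [254.33980972 192.10855234]]
       [236, 237, 238, 239, 240, 241, 242, 243, 244, 245, 246, 247, 248, 249, 250, 251, 252, 253, 254, 255, 256, 257, 258, 259, 260, 261, 262, 263, 264, 265, 266, 267, 268, 269, 270, 271, 272, 273]
166 211 210 210 212 206 209 208 205 208 209 204 208 207 205 205 208 208 210 206 211 204 207 208 207 204 206 209 211 205 207 209 213 206 208 202 210 209 211
167 212 207 207 206 209 207 207 210 208 209 208 209 207 206 204 208 205 208 207 207 209 208 205 206 207 205 209 210 207 205 210 205 209 209 207 208 206 208
168 208 209 206 209 209 207 207 210 208 207 207 204 208 207 207 206 209 204 209 210 206 207 206 208 209 204 209 209 205 208 207 207 211 207 209 211 209 208
169 203 211 209 209 208 208 208 206 205 206 208 209 210 206 207 205 207 207 210 208 207 207 208 206 208 206 208 206 208 205 210 204 210 207 207 210 207 208
170 208 209 208 205 205 207 208 208 206 208 208 209 205 206 207 205 210 2
[... 4842 characters left out ...]
 108 105  93  80  76  95 113 123 125 129 131 132 138 134 133 134 136 147 181
202 168 147 138 138 139 141 143 132 130 123 116 117 118 107  99  89  91  88  85  84  73  70  59  59  73  80  87  90  93  96  96  99 100 100  99  94 107 141
203 113  81  63  71  71  69  68  69  70  60  60  59  62  57  53  48  43  37  45  39  37  36  37  33  35  50  46  42  45  47  52  54  48  47  45  53  59  85
204  64  29  22  22  19  28  27  17  25  28  24  29  16  28  19  23  15  26  28  16  15  25  26  21  17  22  17  25  25  19  19  26  15  24  25  20  20  42
205  34  19  16  27  22  26  24  16  20  20  25  24  25  14  23  25  10  15  20  25  24  20  28  27  22  25  17  17  31  20  26  23  27  22  19  22  13  24
```

>>> {"method": "move_arm", "body": {"increments": [[[0,0,0,-1.5,-0.8,0,10],[0,0,0,-1.5,-0.8,5,10],[0,0,0,-1.5,-0.8,13,10],[0,0,0,-1.5,-0.8,23,10],[0,0,0,-1.5,-0.8,35,10],[0,0,0,-1.5,-0.8,47,10],[0,0,0,-1.5,-0.8,57,10],[0,0,0,-1.5,-0.8,64,10],[0,0,0,-1.5,-0.8,68,10],[0,0,0,-1.5,-0.8,68,10],[0,0,0,-1.5,-0.8,68,10]]]}}

```text
time_s: 17.62
ee_pos: [485.4, -320.7, 95.7]
eef_rot: [[0.253, 0.968, 0.0], [0.968, -0.253, -0.0], [-0.0, 0.0, -1.0]]
force: [0.1, 0.2, -0.8]
finger_gap: 24.1
grasp_force: 55.0
```

>>> {"method": "move_arm", "body": {"increments": [[[0,0,0,0,0,0.7,10],[0,0,0,0,0,1.3,10],[0,0,0,0,0,1.3,10],[0,0,0,0,0,1.3,10]]]}}

```text
time_s: 17.95
ee_pos: [485.3, -320.7, 94.4]
eef_rot: [[0.253, 0.968, 0.0], [0.968, -0.253, -0.0], [-0.0, 0.0, -1.0]]
force: [0.6, 0.6, -0.3]
finger_gap: 23.6
grasp_force: 55.0
```

Nearly seated with no load on the tool. I'll open the fingers, then back straight up.

>>> {"method": "move_arm", "body": {"increments": [[[0,0,0,0,0,0.4,10],[0,0,0,0,0,0.4,30],[0,0,0,0,0,0.4,45],[0,0,0,0,0,0.4,60],[0,0,0,0,0,0.4,60],[0,0,0,0,0,0.4,60],[0,0,0,0,0,0.4,60],[0,0,0,0,0,0.4,60]]]}}

```text
time_s: 18.62
ee_pos: [485.3, -320.6, 93.9]
eef_rot: [[0.253, 0.968, -0.0], [0.968, -0.253, -0.0], [-0.0, -0.0, -1.0]]
force: [-0.0, 0.5, -1.3]
finger_gap: 59.9
grasp_force: 0.0
```

>>> {"method": "move_arm", "body": {"increments": [[[0,0,0,0,0,-10,60],[0,0,0,0,0,-25,60],[0,0,0,0,0,-45,60],[0,0,0,0,0,-70,60],[0,0,0,0,0,-95,60],[0,0,0,0,0,-115,60],[0,0,0,0,0,-130,60],[0,0,0,0,0,-130,60],[0,0,0,0,0,-130,60],[0,0,0,0,0,-130,60]]]}}

```text
time_s: 19.45
ee_pos: [485.1, -320.5, 222.9]
eef_rot: [[0.253, 0.968, -0.001], [0.968, -0.253, 0.001], [0.0, -0.001, -1.0]]
force: [0.9, 0.5, 0.2]
finger_gap: 60.2
grasp_force: 0.0
```

```bash
python3 - <<'E'
from h import *
s=env.state();print(s['time_s'],s['force'],s['ee_pos'],s['finger_gap'])
c=info('top'); im=env.read_camera('top'); cs=info('scene'); sc=env.read_camera('scene')
cv2.imwrite('pics/t9.png',im); cv2.imwrite('pics/s9.png',sc)
cw=info('wrist'); w=env.read_camera('wrist'); g=cv2.cvtColor(w,cv2.COLOR_BGR2GRAY)
p=proj(cw,[(486,-319.5,80),(486,-319.5,148)]); print(p)
x0,x1=int(p[:,0].min())-30,int(p[:,0].max())+30; y0,y1=int(p[:,1].min())-35,int(p[:,1].max())+35
m=(g[y0:y1,x0:x1]<70).astype(np.uint8); k=max(cv2.findContours(m,0,1)[0],key=cv2.contourArea)
print('handle wrist',[cv2.boundingRect(k)[0]+x0,cv2.boundingRect(k)[1]+y0]+list(cv2.boundingRect(k)[2:]))
a=cv2.approxPolyDP(k,1.8,True).reshape(-1,2)+[x0,y0]; print(a.tolist())
# expected silhouette of an upright handle
# scene camera: dark handle vs before
for n,q in (('before',cv2.imread('pics/scene0.png')),('now',sc)):
    gg=cv2.cvtColor(q,cv2.COLOR_BGR2GRAY)[75:130,205:250]; m=(gg<50).astype(np.uint8); k=max(cv2.findContours(m,0,1)[0],key=cv2.contourArea); print(n,cv2.boundingRect(k),cv2.contourArea(k),cv2.fitLine(k,2,0,.01,.01).ravel()[:2])
E
```

```text
19.45 [0.92978316 0.49635003 0.18240043] [ 485.07863866 -320.47336101  222.85653575] 60.17211143851971
[[255.05603575 176.51469555]
 [254.94646856 197.13510949]]
handle wrist [243, 163, 27, 43]
[[245, 163], [243, 204], [248, 205], [243, 199], [244, 189], [250, 183], [257, 182], [268, 191], [268, 200], [263, 205], [268, 205], [267, 164]]
before (16, 16, 11, 28) 224.0 [0.07668869 0.9970551 ]
now (15, 16, 12, 29) 248.5 [0.09784998 0.9952012 ]
```

```bash
python3 -c "
from bench import env
print(env.finish_job())"
```

```text
the job is handed in; nothing more can be done
None
```

The job is handed in: the screw was turned to about 1.55 rad, inside its locking range, and the screwdriver is back upright in its stand with the arm clear. I judged the lock by the slot's angle and did not measure the screw's height, and the hand-in returned no verdict.

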